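# Clear the solder reel and clamp the board

## Robot

A 6-joint arm with a two-finger parallel gripper is mounted at the origin on the work surface. World frame = base frame: x ahead of the robot, y to its left, z up, the work surface at z = 0. Lengths are in m, angles in rad, forces in N, time in s.
With the tool pointing down it reaches from about 0.3 to 0.775 m from the base axis. Payload 14.6 kg.
Tool frame: the origin (TCP) lies on the centre line of the jaws, within the pads' length; the fingertips stand 25 mm ahead of it and the grasp point (between the pads) lies 6 mm ahead of it (ctrl.tip_reach is the distance from the TCP to the fingertips, in m); z points along the fingers, y is the line along which they close (so a half turn about z gives the same grasp; the last joint's range is limited). The gripper opens to 94 mm and grips with 3 to 60 N. Pads are 16 mm wide; open, the fingers measure 119 mm over their backs; the gripper's body (75 mm by 177 mm) begins 78 mm behind the grasp point.
Start: joints at [-1.217, 0.3, 1.521, -0, 1.321, -0.067], TCP at [0.225, -0.502, 0.23] pointing down, gripper open.
Joint ranges: [-3.03, 3.03], [-0.79, 2.21], [0.23, 2.52], [-1.04, 4.18], [0, 3.07], [-2.55, 2.55]. Speed limits (rad/s): [2.22, 2.22, 2.57, 3.14, 3.14, 3.14].

## Interface

Orientations are given as [roll, pitch, yaw] about the fixed x, y, z axes, in that order (R = Rz(yaw) Ry(pitch) Rx(roll)).
In Python, from station import ctrl gives the robot as it stands. The module is installed in compiled form; this text tells all that it offers.
- The arm moves only by the tool apply_moves, never from a script. Its argument "deltas" is a list of rows, each a list of 7 numbers: the closure in counts, from 0 (fully open) to 255 (shut), then the shift along the world's x, y, z in cm, then the turn, a rotation vector about the world's x, y, z in rad. In form: [[jaw, tx, ty, tz, ax, ay, az], ...]. A call has 1 to 10 rows; each row shifts and turns the commanded pose from where the row before left it; what a row does not reach is not made up. A row lasts 1/10 s, in which the tool goes at most 50 mm and 8.59 degrees, less where a joint would pass 70% of its speed; a pose out of reach is approached as far as the arm can. A call with a gripper value outside its range is refused whole. The fingers move at their own pace and stop on an object; "grip_force" is the grip in N (left out, the last holds). Time passes only in rows, so rows that do not move let the fingers close. It gives the time, the measured TCP pose, the force, the opening and the grip force at its end, in the units of the state.
- ctrl.get_obs(): the state, without advancing time (a new reading comes with each control period).
- ctrl.camera(name): name is "side" or "top" or "wrist"; returns a dict with "img" (400x640x3 uint8, red, green, blue), "K" (3x3 intrinsics, pixels), "pose" (4x4, takes a point from camera to world coordinates); the wrist camera has in their place "hand_eye" (4x4, takes a point from camera to tool coordinates, whose origin is the TCP and whose axes are the flange's). Camera axes: x right, y up, looking along -z (the intrinsics and any distortion apply to the point x, -y, -z); pixel columns grow to the right and rows downward; lengths in m; the calibration is good to about 2 mm. A picture is of the moment at which its call begins: read the wrist's pose just before it. There is no depth.
- ctrl.hand_in(): hands the job in; it is judged then, once.
The state is a dict: "time_s": time; "qpos": joint angles; "joint_vel": joint speeds; "tau": joint torques, N m; "ee_pos": TCP position; "eef_rot": TCP orientation; "force": force on the tool from outside, world axes, zero at the start; "moment": the same for the moment, N m; "grip_width": finger opening in m; "grip_force": force on a finger pad.
Only numpy, scipy, OpenCV 4.12 (cv2) and the standard library are available. Lean on these libraries where they do the work, as an engineer would, in place of code of your own. Each camera call takes 0.05 s, during which the arm holds its last target. There are 200 camera calls.

## Task

The solder reel has been left standing in the board holder: take it out and stand it upright in the steel tray. Then lay the circuit board, heat sink up, flat on the holder's two rails with one end between the cheeks of the fixed jaw, and slide the moving jaw up until the board is held snugly between both jaws. Do not drop the board or the reel, leave the board clamped and everything else on the bench where it is.

Things in the scene. Friction and masses are not known exactly. Their poses are not given: they have to be found in the camera images.
- bed (a point): Point on the fixed board holder (grey base plate 110 x 255 mm) midway between the tops of its two steel rails, 40 mm above the bench: the place of the centre of the clamped board's underside. Rails run along y, 10 mm wide, centre lines at x = -22 and +22 mm. Fixed jaw to -y, moving jaw to +y; a low end block (5 mm above the rails) 150 mm to +y. z up.
- slide (a joint): Position of the moving jaw (m): 0 = fully open (jaws 150 mm apart), growing as it slides in the holder's -y direction towards the fixed jaw; jaw gap = 150 mm minus this, so with the 100 mm board clamped it reads 0.050. Range 0 to 0.09. Sliding friction about 3 N; it stays where it is left.
- post (a point): Centre of the aluminium grip post on the moving jaw: 30 mm across the rails (x), 18 mm along them (y), 38 mm high, this point 79 mm above the bench. Below it the black jaw is 70 mm wide (x), 25 mm thick, its top 20 mm above the rails; its face is 12.5 mm to -y of this point. Axes as the holder's. Moves with the jaw.
- board_mid (a point): Centre of the loose circuit board, 23 mm above its underside. Green, 70 mm (x) by 100 mm (y), 4 mm thick, 220 g, lying on the bench. A finned aluminium heat sink stands at its middle, 24 mm (x) by 50 mm (y), up to 46 mm above the underside: hold it there, across x. Corner parts (17 mm high) lie 32 to 46 mm off in y. Either end may go to the fixed jaw.
- reel_mid (a point): Centre of the solder reel, a cylinder 56 mm in diameter and 60 mm high (white flanges, grey metal winding), standing on end on the holder's rails between the jaws; about 350 g. This point is half-way up; z is its axis.
- tray: Fixed shallow open steel tray, 140 x 140 mm outside, walls 4 mm thick and 18 mm high, floor 4 mm thick; origin at the centre of its underside, on the bench. Empty at the start. Tray and board lie on opposite sides of the holder; which is on which side changes.
- flux: Bystander: small flux jar, 60 mm in diameter, 40 mm high, beyond the holder. Leave alone. Origin at its underside.
- driver: Bystander: screwdriver lying on the bench beyond the holder. Leave alone. Origin near its middle.
- stand: Bystander: tip cleaner, a black block 70 x 90 x 20 mm with a brass pot, 60 mm high in all, beyond the holder. Leave alone. Origin at its underside.
- jaw_face (a point): Middle of the fixed black jaw's face, level with the tops of the rails; axes as the holder's (y points from this face to the moving jaw). The jaw is 90 mm wide (x) and rises 20 mm above the rails. Its two cheeks, 80 mm apart inside, reach 21 mm from the face towards +y, equally high.
Mind the look-alikes: they are no part of the job. Of the things that look like the tray, the middle-sized one is meant. What is shaped like the part that bears reel_mid but red is not meant.

How it is judged:
By the outcome, as a careful person would: the job done as asked, in the order asked, and still so for the second after the job is handed in, with the robot touching nothing.
It also fails if it takes over 72 s, if anything falls off the work surface, if the arm or the gripper's body presses on something with over 40 N, if the wrist force passes 120 N, or if a joint passes its speed limit or range.

## Working session

There is one attempt and no reset: what is moved stays moved. The work goes in short steps, Python scripts to look and compute and a tool call to move; the robot and the scene stay as the last step left them, time stands still between calls to the robot, and variables do not carry over. Pictures are saved under pics/ and viewed, at most 11 in all, crops included, and the job is handed in when it is done.

Besides the shell and the picture viewer there is one more tool, called after ">>>" in YAML: its name, and indented under it one key for each argument. apply_moves: Moves the arm, as the interface text tells. Its arguments: {"type":"object","properties":{"deltas":{"type":"array"},"grip_force":{"type":"number"}},"required":["deltas"]}

```bash
mkdir -p pics; cat > h.py <<'E'
import numpy as np, cv2, pickle
from station import ctrl
def grab(n,f):
    o=ctrl.get_obs(); c=ctrl.camera(n); cv2.imwrite(f'pics/{f}.png',c['img'][:,:,::-1])
    c['obs']=o; pickle.dump(c,open(f'pics/{f}.pkl','wb')); return c
E
python3 - <<'E'
from h import *
a=grab('top','top0');b=grab('side','side0')
for c in(a,b):print({k:(v.round(4).tolist() if hasattr(v,'round') else v) for k,v in c.items() if k not in('img','obs')})
print(ctrl.get_obs())
E
```

```text
{'K': [[384.892, 0.0, 323.2712], [0.0, 384.892, 202.6937], [0.0, 0.0, 1.0]], 'pose': [[-0.0184, 0.9972, -0.0723, 0.4177], [-0.9998, -0.0181, 0.0049, -0.1379], [0.0035, 0.0724, 0.9974, 1.3296], [0.0, 0.0, 0.0, 1.0]]}
{'K': [[374.7795, 0.0, 320.0031], [0.0, 374.7795, 201.1503], [0.0, 0.0, 1.0]], 'pose': [[-0.794, 0.4126, -0.4465, -0.0364], [-0.6077, -0.5198, 0.6004, 0.6031], [0.0157, 0.7481, 0.6634, 0.9094], [0.0, 0.0, 0.0, 1.0]]}
{'time_s': 0.1, 'qpos': array([-1.21658153e+00,  3.00391192e-01,  1.52150505e+00,  3.86964698e-05,
        1.32068189e+00, -6.66073380e-02]), 'joint_vel': array([-5.51110093e-05, -3.23764919e-03, -1.01564352e-03, -1.48150336e-03,
       -6.60314588e-04,  1.26496024e-04]), 'tau': array([ 7.48861180e-05, -5.32646370e+01, -3.53283048e+01,  7.09125493e-02,
        2.34738673e-02, -6.74918101e-05]), 'ee_pos': array([ 0.22461365, -0.50182562,  0.22996231]), 'eef_rot': array([-3.14061185e+00, -1.02991948e-04,  4.20812489e-01]), 'force': array([-0.37210079,  0.00751507, -0.03782096]), 'moment': array([-0.00683515, -0.01134328,  0.03372822]), 'grip_force': 0.0, 'grip_width': 0.09371596480782933}
```

View pics/top0.png

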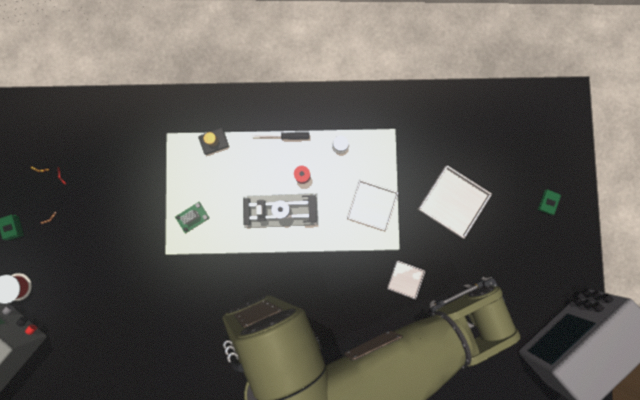

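View pics/side0.png

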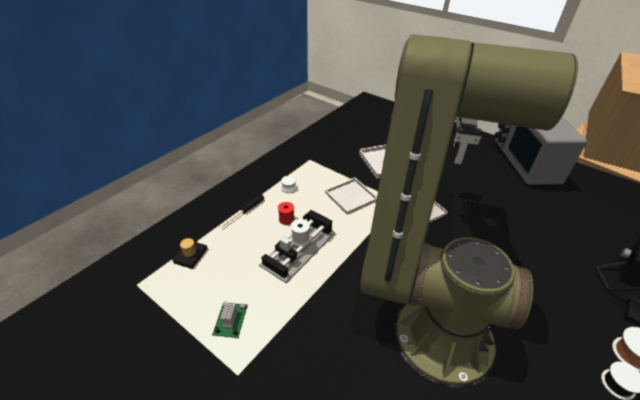

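Tray candidates in the top view: (372,205) on the mat, the large one at (455,201) and the small one at (406,280). The middle-sized is at (372,205). For the reel, white at (280,210) in the holder is the one meant, and red at (302,175) is the decoy. I'll confirm in a crop.

```bash
cat >> h.py <<'E'
def ray(c,u,v):
    P=c['pose'] if 'pose' in c else None
    K=c['K']; d=np.array([(u-K[0,2])/K[0,0],-(v-K[1,2])/K[1,1],-1.])
    return P[:3,3],P[:3,:3]@d
def atz(c,u,v,z):
    o,d=ray(c,u,v); return o+d*(z-o[2])/d[2]
def tri(*a):
    A=0;b=0
    for c,u,v in a:
        o,d=ray(c,u,v); d=d/np.linalg.norm(d); M=np.eye(3)-np.outer(d,d); A=A+M; b=b+M@o
    return np.linalg.solve(A,b)
def load(f): 
    c=pickle.load(open(f'pics/{f}.pkl','rb'))
    if 'hand_eye' in c:
        from scipy.spatial.transform import Rotation as R
        T=np.eye(4);T[:3,:3]=R.from_euler('xyz',c['obs']['eef_rot']).as_matrix();T[:3,3]=c['obs']['ee_pos']
        c['pose']=T@c['hand_eye']
    return c
def crop(f,x,y,w,h,s,out):
    cv2.imwrite(f'pics/{out}.png',cv2.resize(cv2.imread(f'pics/{f}.png')[y:y+h,x:x+w],None,fx=s,fy=s,interpolation=cv2.INTER_CUBIC))
E
python3 - <<'E'
from h import *
crop('top0',160,125,240,125,3.3333,'c1')
c=load('top0')
for n,u,v,z in [('reel',280,210,.1),('board',192,216,.0),('tray',372,205,.0),('big',455,201,0),('small',406,280,0),('base',280,211,0),('Lend',244,211,0),('Rend',317,211,0)]: print(n,atz(c,u,v,z).round(3))
E
```

```text
reel [ 0.486 -0.005  0.1  ]
board [0.476 0.309 0.   ]
tray [ 0.503 -0.313  0.   ]
big [ 0.512 -0.601  0.   ]
small [ 0.244 -0.422  0.   ]
base [0.488 0.006 0.   ]
Lend [0.49 0.13 0.  ]
Rend [ 0.486 -0.122  0.   ]
```

View pics/c1.png

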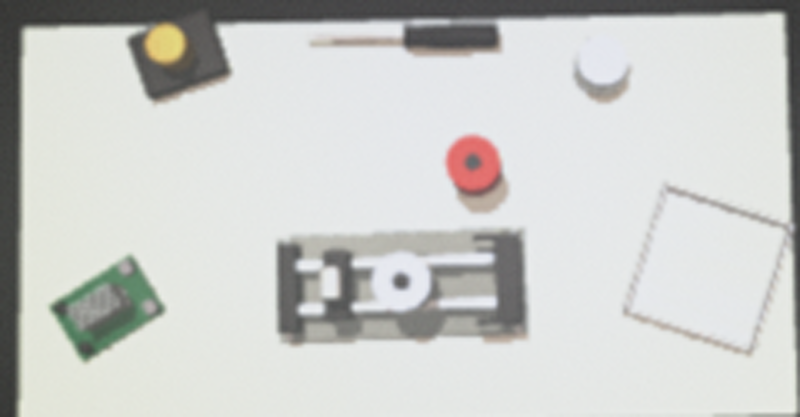

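The crop confirms it: the middle-sized tray centres at about (708,270), the white reel is in the holder at (401,282), and the red one at (473,162) is a decoy. The fixed jaw with cheeks is on the right (world −y) and the moving jaw is on the left. The board is on the left. I'll move over the holder for a close look.

>>> apply_moves:
  deltas:
    - [0,2.6,4.2,0.7,0,0,0.115]
    - [0,2.6,4.2,0.7,0,0,0.115]
    - [0,2.6,4.2,0.7,0,0,0.115]
    - [0,2.6,4.2,0.7,0,0,0.115]
    - [0,2.6,4.2,0.7,0,0,0.115]
    - [0,2.6,4.2,0.7,0,0,0.115]
    - [0,2.6,4.2,0.7,0,0,0.115]
    - [0,2.6,4.2,0.7,0,0,0.115]
    - [0,2.6,4.2,0.7,0,0,0.115]
    - [0,2.6,4.2,0.7,0,0,0.115]

```text
time_s: 1.1
ee_pos: [0.4853, -0.08, 0.3007]
eef_rot: [-3.142, 0.0, 1.576]
force: [1.3, -1.7, 0.3]
grip_width: 0.0938
grip_force: 0.0
```

>>> apply_moves:
  deltas:
    - [0,0,0,0,0,0,0]
    - [0,0,0,0,0,0,0]

```text
time_s: 1.3
ee_pos: [0.4847, -0.0813, 0.3]
eef_rot: [-3.141, -0.0, 1.572]
force: [-0.0, -1.4, 0.7]
grip_width: 0.0941
grip_force: 0.0
```

```bash
python3 - <<'E'
from h import *
c=grab('wrist','w1');print(c['hand_eye'].round(4).tolist(),c['K'].round(1).tolist(),c.keys(),c['obs']['ee_pos'],c['obs']['eef_rot'])
E
```

```text
[[-0.0003, 0.9701, 0.2426, 0.0704], [1.0, 0.0003, 0.0003, 0.0001], [0.0002, 0.2426, -0.9701, -0.1532], [0.0, 0.0, 0.0, 1.0]] [[348.9, 0.0, 316.9], [0.0, 348.9, 197.7], [0.0, 0.0, 1.0]] dict_keys(['img', 'K', 'hand_eye', 'obs']) [ 0.48472638 -0.08134352  0.29999   ] [-3.14070262e+00 -6.08683497e-05  1.57214345e+00]
```

View pics/w1.png

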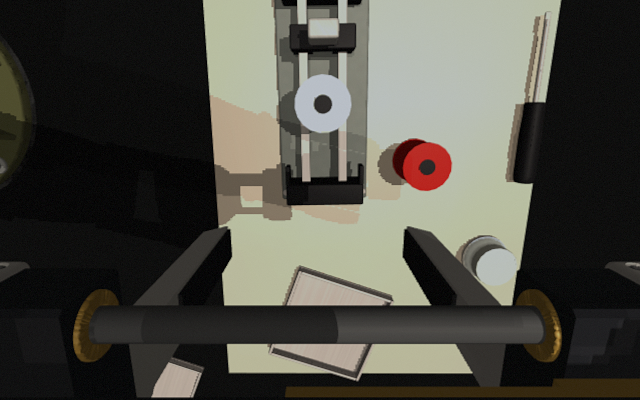

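The wrist view shows the reel top centre at (323,104), the moving-jaw post at (324,28), the fixed jaw at (324,190), the red decoy at (427,167) and the tray at (331,323). I'll take a second view further along +y.

>>> apply_moves:
  deltas:
    - [0,0,4,0,0,0,0]
    - [0,0,4,0,0,0,0]
    - [0,0,4,0,0,0,0]
    - [0,0,0,0,0,0,0]
    - [0,0,0,0,0,0,0]

```text
time_s: 1.85
ee_pos: [0.4844, 0.0371, 0.3003]
eef_rot: [-3.141, 0.0, 1.57]
force: [0.1, -1.6, 0.5]
grip_width: 0.0942
grip_force: 0.0
```

```bash
python3 - <<'E'
from h import *
grab('wrist','w2')
crop('w1',230,0,200,230,2.6,'a');crop('w2',230,0,200,230,2.6,'b')
a=cv2.imread('pics/w1.png')[0:210,255:395];b=cv2.imread('pics/w2.png')[60:270,255:395]
cv2.imwrite('pics/c2.png',cv2.resize(np.hstack([a,b]),None,fx=2.8,fy=2.8,interpolation=cv2.INTER_CUBIC))
E
```

```text
(no output)
```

View pics/c2.png

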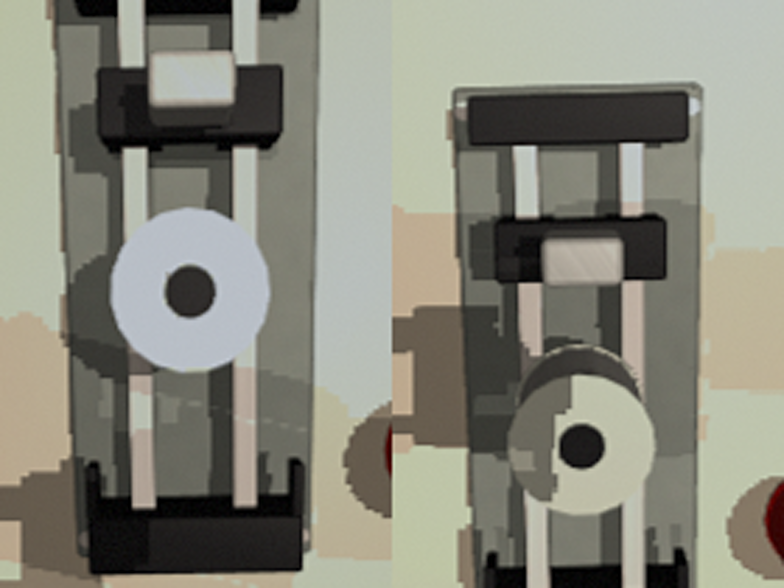

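```bash
python3 - <<'E'
from h import *
a=load('w1');b=load('w2');t=load('top0')
A=lambda x,y:(a,255+x/2.8,y/2.8)
B=lambda x,y:(b,255+(x-392)/2.8,60+y/2.8)
print('reel tri',tri(A(190,290),B(582,445)),atz(*A(190,290),.1),atz(*B(582,445),.1))
print('post tri',tri(A(193,79),B(582.5,261)),atz(*A(193,79),.098),atz(*B(582.5,261),.098))
for p in [A(131,10),A(144,500),A(245,10),A(245,500),A(136,170),A(245,170),B(526,170),B(537,560),B(631,170),B(628,560)]: print('rail',atz(*p,.04).round(4))
for p in [A(92,518),A(302,515),A(92,572),A(302,570),A(93,460),A(297,460)]: print('fjaw',atz(*p,.06).round(4))
for p in [A(100,70),A(282,66),B(497,217),B(665,217),B(497,281),B(665,278)]: print('mjaw',atz(*p,.06).round(4))
for p in [B(454,88),B(702,85)]: print('base corner +y',atz(*p,.01).round(4))
for p in [B(469,95),B(687,93),B(469,143),B(687,141)]: print('endblk z.045',atz(*p,.045).round(4))
for x,y in [(667,186),(790,230),(750,353),(626,313)]: print('tray',atz(t,160+x/3.3333,125+y/3.3333,.018).round(4))
for u,v in [(300,267),(392,300),(359,379),(269,345)]: print('trayw',atz(a,u,v,.018).round(4))
E
```

```text
reel tri [ 0.49044862 -0.00439849  0.0992165 ] [ 0.49027654 -0.0044139   0.1       ] [ 0.49059534 -0.00415096  0.1       ]
post tri [0.49086446 0.06467983 0.09338816] [0.4909597  0.06371017 0.098     ] [0.49061165 0.06522913 0.098     ]
rail [0.4681 0.1002 0.04  ]
rail [ 0.4719 -0.0905  0.04  ]
rail [0.5117 0.1002 0.04  ]
rail [ 0.5153 -0.0905  0.04  ]
rail [0.4695 0.0427 0.04  ]
rail [0.5128 0.0427 0.04  ]
rail [0.4681 0.0959 0.04  ]
rail [ 0.4712 -0.0781  0.04  ]
rail [0.5115 0.0959 0.04  ]
rail [ 0.5128 -0.0781  0.04  ]
fjaw [ 0.4511 -0.0942  0.06  ]
fjaw [ 0.5374 -0.0929  0.06  ]
fjaw [ 0.4506 -0.1172  0.06  ]
fjaw [ 0.5381 -0.1162  0.06  ]
fjaw [ 0.4519 -0.0702  0.06  ]
fjaw [ 0.5346 -0.0701  0.06  ]
mjaw [0.4573 0.0747 0.06  ]
mjaw [0.5244 0.0761 0.06  ]
mjaw [0.4572 0.0782 0.06  ]
mjaw [0.524  0.0782 0.06  ]
mjaw [0.4567 0.0527 0.06  ]
mjaw [0.5246 0.0538 0.06  ]
base corner +y [0.436 0.13  0.01 ]
base corner +y [0.5438 0.1311 0.01  ]
endblk z.045 [0.4458 0.1255 0.045 ]
endblk z.045 [0.5332 0.1262 0.045 ]
endblk z.045 [0.4453 0.1068 0.045 ]
endblk z.045 [0.5337 0.1075 0.045 ]
tray [ 0.5858 -0.2721  0.018 ]
tray [ 0.5381 -0.3974  0.018 ]
tray [ 0.4128 -0.3525  0.018 ]
tray [ 0.4559 -0.2269  0.018 ]
trayw [ 0.4617 -0.2164  0.018 ]
trayw [ 0.5888 -0.2659  0.018 ]
trayw [ 0.547  -0.3958  0.018 ]
trayw [ 0.4158 -0.3381  0.018 ]
```

Measured: reel top (0.4904, −0.0044, 0.099), which fits 40+60 mm. Post top is near z 0.095, the holder yaw is about +0.015, and the tray centre is about (0.50, −0.308). Next I grasp the reel.

>>> apply_moves:
  deltas:
    - [0,0.6,-4.15,0,0,0,0]
    - [0,0,0,-4.4,0,0,0]
    - [0,0,0,-4.4,0,0,0]
    - [0,0,0,-4.4,0,0,0]
    - [0,0,0,-4.4,0,0,0]
    - [0,0,0,-2.6,0,0,0]
    - [0,0,0,-2.0,0,0,0]
    - [0,0,0,0,0,0,0]
    - [0,0,0,0,0,0,0]

```text
time_s: 2.8
ee_pos: [0.4908, -0.0047, 0.079]
eef_rot: [3.142, 0.0, 1.569]
force: [-0.4, -0.6, -0.1]
grip_width: 0.0942
grip_force: 0.0
```

>>> apply_moves:
  deltas:
    - [180,0,0,0,0,0,0]
    - [180,0,0,0,0,0,0]
    - [180,0,0,0,0,0,0]
    - [180,0,0,0,0,0,0]
    - [180,0,0,0,0,0,0]
    - [180,0,0,0,0,0,0]
  grip_force: 25

```text
time_s: 3.4
ee_pos: [0.4907, -0.0034, 0.0786]
eef_rot: [-3.142, 0.0, 1.571]
force: [-1.1, -0.0, 2.6]
grip_width: 0.0558
grip_force: 25.0
```

>>> apply_moves:
  deltas:
    - [180,0,0,1,0,0,0]
    - [180,0,0,2,0,0,0]
    - [180,0,0,3,0,0,0]
    - [180,0,0,3,0,0,0]
    - [180,0,0,3,0,0,0]
    - [180,0.1,-2.4,0,0,0,-0.04]
    - [180,0.1,-4,0,0,0,-0.04]
    - [180,0.1,-4,0,0,0,-0.04]
    - [180,0.1,-4,0,0,0,-0.04]
    - [180,0.1,-4,0,0,0,-0.04]

```text
time_s: 4.4
ee_pos: [0.4952, -0.189, 0.1988]
eef_rot: [-3.141, -0.0, 1.369]
force: [0.8, 0.5, -4.7]
grip_width: 0.0554
grip_force: 25.0
```

>>> apply_moves:
  deltas:
    - [180,0.1,-4,0,0,0,-0.04]
    - [180,0.1,-4,0,0,0,-0.04]
    - [180,0.1,-3,0,0,0,-0.04]
    - [180,0.1,-1,0,0,0,-0.015]
    - [180,0,0,0,0,0,0]
    - [180,0,0,0,0,0,0]

```text
time_s: 5.0
ee_pos: [0.4996, -0.3065, 0.1984]
eef_rot: [-3.141, -0.0, 1.237]
force: [1.4, 0.5, -4.4]
grip_width: 0.0557
grip_force: 25.0
```

```bash
python3 - <<'E'
from h import *
grab('wrist','w3')
E
```

```text
(no output)
```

View pics/w3.png

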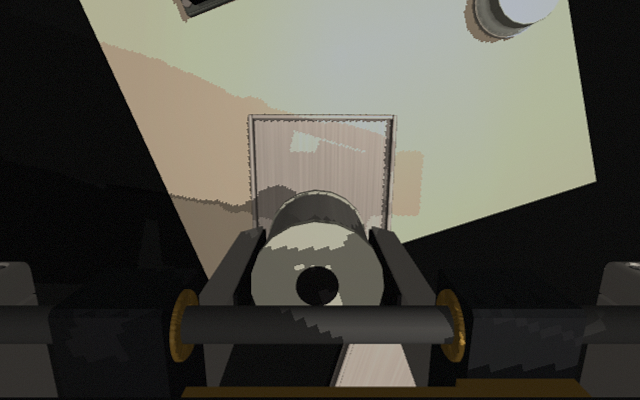

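The reel is held squarely. The tray's far edge is at v≈115, u 249–396, aligned with the tool. I'll check the centre by code.

```bash
python3 - <<'E'
from h import *
c=load('w3');p=atz(c,248.5,115,.018);q=atz(c,396.5,116,.018);print(p,q,np.linalg.norm(p-q))
d=(q-p)/np.linalg.norm(q-p);print('centre',(p+q)/2+np.array([d[1],-d[0],0])*.07,c['obs']['ee_pos'])
E
```

```text
[ 0.46108169 -0.22287121  0.018     ] [ 0.59090509 -0.26891102  0.018     ] 0.1377453436829483
centre [ 0.50259669 -0.31186531  0.018     ] [ 0.4996359  -0.30649779  0.19835782]
```

>>> apply_moves:
  deltas:
    - [180,0.3,-0.4,-3,0,0,0]
    - [180,0,0,-4,0,0,0]
    - [180,0,0,-4,0,0,0]
    - [180,0,0,-2.5,0,0,0]
    - [180,0,0,-1.5,0,0,0]
    - [180,0,0,-0.3,0,0,0]
    - [180,0,0,0,0,0,0]
    - [180,0,0,0,0,0,0]

```text
time_s: 5.85
ee_pos: [0.5034, -0.3118, 0.0471]
eef_rot: [3.139, 0.001, 1.236]
force: [0.5, 0.2, -3.7]
grip_width: 0.0554
grip_force: 25.0
```

>>> apply_moves:
  deltas:
    - [180,0,0,-0.1,0,0,0]
    - [180,0,0,-0.1,0,0,0]
    - [180,0,0,0,0,0,0]

```text
time_s: 6.15
ee_pos: [0.5027, -0.3116, 0.0437]
eef_rot: [3.141, 0.0, 1.236]
force: [-0.4, 0.7, -4.6]
grip_width: 0.0557
grip_force: 25.0
```

>>> apply_moves:
  deltas:
    - [180,0,0,-0.1,0,0,0]
    - [180,0,0,0,0,0,0]
    - [180,0,0,0,0,0,0]

```text
time_s: 6.45
ee_pos: [0.5028, -0.3116, 0.0427]
eef_rot: [3.141, 0.0, 1.236]
force: [-0.7, 0.5, -1.7]
grip_width: 0.0555
grip_force: 25.0
```

>>> apply_moves:
  deltas:
    - [180,0,0,-0.05,0,0,0]
    - [150,0,0,0,0,0,0]
    - [65,0,0,0,0,0,0]
    - [65,0,0,0,0,0,0]
    - [65,0,0,0,0,0,0]
    - [65,0,0,0,0,0,0]

```text
time_s: 7.05
ee_pos: [0.5027, -0.3115, 0.0419]
eef_rot: [3.141, 0.0, 1.236]
force: [-0.2, -0.3, 0.3]
grip_width: 0.0702
grip_force: 0.0
```

>>> apply_moves:
  deltas:
    - [65,0,0,1,0,0,0]
    - [65,0,0,3,0,0,0]
    - [65,0,0,4,0,0,0]
    - [65,0,0,4,0,0,0]
    - [65,0,0,4,0,0,0]
    - [65,0,0,4,0,0,0]
    - [65,-0.2,4.9,0.5,0,0,0.12]
    - [0,-0.2,4.9,0.5,0,0,0.12]
    - [0,-0.2,4.9,0,0,0,0.12]
    - [0,-0.2,4.9,0,0,0,0.12]

```text
time_s: 8.05
ee_pos: [0.4941, -0.1137, 0.253]
eef_rot: [3.14, 0.0, 1.72]
force: [-0.3, -0.5, 0.4]
grip_width: 0.0904
grip_force: 0.0
```

>>> apply_moves:
  deltas:
    - [0,-0.2,4.9,0,0,0,0.12]
    - [0,-0.2,4.9,0,0,0,0.12]
    - [0,-0.2,4.9,0,0,0,0.12]
    - [0,-0.2,4.9,0,0,0,0]
    - [0,-0.2,4.9,0,0,0,0]
    - [0,-0.2,4.9,0,0,0,0]
    - [0,0,0,0,0,0,0]
    - [0,0,0,0,0,0,0]

```text
time_s: 8.85
ee_pos: [0.4824, 0.1791, 0.2524]
eef_rot: [3.141, 0.0, 2.078]
force: [1.1, -0.9, 0.7]
grip_width: 0.0941
grip_force: 0.0
```

```bash
python3 - <<'E'
from h import *
c=grab('wrist','w4');t=grab('top','top1');a=cv2.imread('pics/top1.png')
cv2.imwrite('pics/c3.png',np.vstack([cv2.imread('pics/w4.png')[0:330],cv2.resize(a[130:250,160:400],(640,320))[:270]]))
print(c['obs']['ee_pos'],c['obs']['eef_rot'])
E
```

```text
[0.48239005 0.17910141 0.252395  ] [3.14132458e+00 2.52814149e-04 2.07788299e+00]
```

View pics/c3.png

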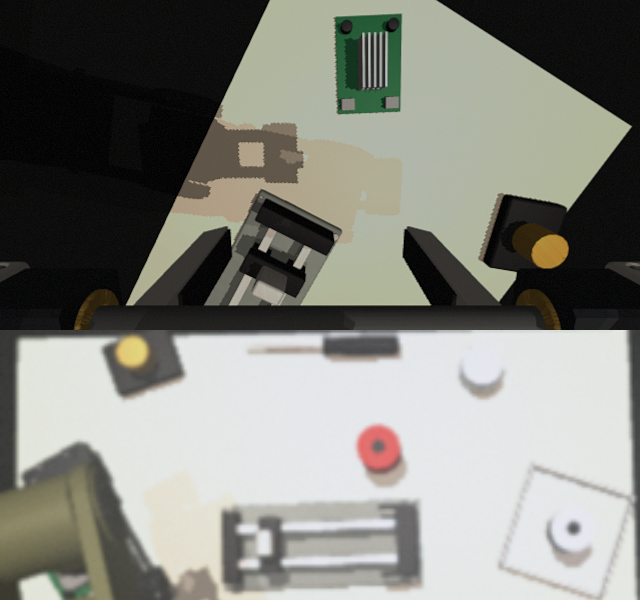

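The reel stands in the tray near its middle. Board corners in the wrist view are at (335,17), (401,14), (401,110) and (336,113), and the heat sink spans (360–388, 32–88). I'll locate it, using the green-mask contour.

```bash
cat >> h.py <<'E'
def board(f):
    c=load(f);h=cv2.cvtColor(c['img'],cv2.COLOR_RGB2HSV)
    m=cv2.inRange(h,(45,90,30),(90,255,255)); cs,_=cv2.findContours(m,0,2)
    k=max(cs,key=cv2.contourArea); r=cv2.minAreaRect(cv2.convexHull(k)); P=[atz(c,u,v,.004) for u,v in cv2.boxPoints(r)]
    return c,cv2.boxPoints(r),np.array(P)
E
python3 - <<'E'
from h import *
c,b,P=board('w4');print(b.round(1),P.round(4),P.mean(0))
Q=np.array([atz(c,u,v,.004) for u,v in [(335,17),(401,14),(401,110),(336,113)]]);print(Q.round(4),Q.mean(0).round(4))
for A in(P,Q):
  for i in range(4):
    d=A[(i+1)%4]-A[i];print(np.linalg.norm(d).round(4),np.arctan2(d[1],d[0]).round(3))
S=np.array([atz(c,u,v,.046) for u,v in [(361,33),(387,33),(386,88),(362,86)]]);print('sink',S.mean(0).round(4))
E
```

```text
[[336.  14.]
 [400.  14.]
 [400. 113.]
 [336. 113.]] [[0.4183 0.3361 0.004 ]
 [0.4769 0.3687 0.004 ]
 [0.531  0.2833 0.004 ]
 [0.4684 0.2486 0.004 ]] [0.47363055 0.30917346 0.004     ]
[[0.4188 0.3331 0.004 ]
 [0.4778 0.3692 0.004 ]
 [0.5302 0.2866 0.004 ]
 [0.4684 0.2486 0.004 ]] [0.4738 0.3094 0.004 ]
0.0671 0.507
0.101 -1.006
0.0716 -2.635
0.1009 2.091
0.0692 0.548
0.0978 -1.006
0.0726 -2.59
0.098 2.102
sink [0.4739 0.3084 0.046 ]
```

>>> apply_moves:
  deltas:
    - [0,-0.25,4.3,-2,0,0,0.02]
    - [0,-0.3,4.3,-2,0,0,0]
    - [0,-0.3,4.4,-2,0,0,0]
    - [0,0,0,-3.2,0,0,0]
    - [0,0,0,0,0,0,0]
    - [0,0,0,0,0,0,0]

```text
time_s: 9.55
ee_pos: [0.4748, 0.3072, 0.1608]
eef_rot: [-3.141, 0.0, 2.094]
force: [0.5, -0.4, 1.0]
grip_width: 0.0939
grip_force: 0.0
```

```bash
python3 - <<'E'
from h import *
grab('wrist','w5')
c,b,P=board('w5');print(b.round(1),P.round(4),P.mean(0))
for i in range(4):
    d=P[(i+1)%4]-P[i];print(np.linalg.norm(d).round(4),np.arctan2(d[1],d[0]).round(3))
E
```

```text
[[276.9 133. ]
 [355.  130.3]
 [358.7 236.9]
 [280.6 239.6]] [[0.4189 0.3341 0.004 ]
 [0.4769 0.3702 0.004 ]
 [0.5315 0.2877 0.004 ]
 [0.4691 0.2486 0.004 ]] [0.47410756 0.31016798 0.004     ]
0.0683 0.557
0.0989 -0.986
0.0737 -2.582
0.0991 2.101
```

View pics/w5.png

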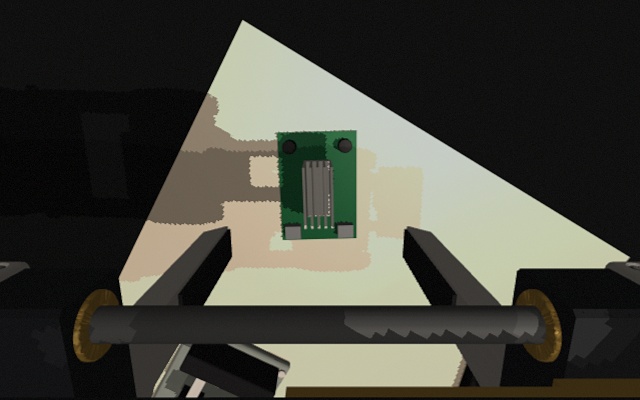

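```bash
python3 - <<'E'
from h import *
a=load('w4');b=load('w5')
print(tri((a,374,60),(b,317.5,195)),atz(b,317.5,195,.046),atz(b,317.5,162,.046),atz(b,317.5,228,.046),atz(b,304,195,.046),atz(b,331,195,.046))
E
```

```text
[0.4739594  0.31044874 0.03705947] [0.47253167 0.31227991 0.046     ] [0.45943468 0.33497819 0.046     ] [0.48626185 0.28848423 0.046     ] [0.46329115 0.30695078 0.046     ] [0.48177157 0.31760868 0.046     ]
```

>>> apply_moves:
  deltas:
    - [0,-0.1,0.3,0,0,0,0.026]
    - [0,0,0,-3.5,0,0,0]
    - [0,0,0,-3.5,0,0,0]
    - [0,0,0,-3,0,0,0]
    - [0,0,0,-2.1,0,0,0]
    - [0,0,0,0,0,0,0]
    - [0,0,0,0,0,0,0]

```text
time_s: 10.3
ee_pos: [0.4739, 0.3116, 0.0405]
eef_rot: [3.14, 0.0, 2.122]
force: [0.1, -0.6, 0.8]
grip_width: 0.0937
grip_force: 0.0
```

>>> apply_moves:
  deltas:
    - [150,0,0,0,0,0,0]
    - [150,0,0,0,0,0,0]
    - [150,0,0,0,0,0,0]
    - [230,0,0,0,0,0,0]
    - [230,0,0,0,0,0,0]
    - [230,0,0,0,0,0,0]
    - [230,0,0,0,0,0,0]
    - [230,0,0,0,0,0,0]
  grip_force: 30

```text
time_s: 11.1
ee_pos: [0.4731, 0.3115, 0.0389]
eef_rot: [-3.141, 0.0, 2.122]
force: [0.4, 0.2, -0.1]
grip_width: 0.0333
grip_force: 0.0
```

>>> apply_moves:
  deltas:
    - [230,0,0,0,0,0,0]
    - [230,0,0,0,0,0,0]
    - [230,0,0,0,0,0,0]
    - [230,0,0,0,0,0,0]

```text
time_s: 11.5
ee_pos: [0.4732, 0.3115, 0.0389]
eef_rot: [-3.142, 0.0, 2.122]
force: [-0.2, 0.5, -0.7]
grip_width: 0.024
grip_force: 30.0
```

>>> apply_moves:
  deltas:
    - [230,0,0,1,0,0,0]
    - [230,0,0,2,0,0,0]
    - [230,0,0,3,0,0,0]
    - [230,0,0,4,0,0,0]
    - [230,0,0,4,0,0,0]
    - [230,0.1,-2,0,0,0,-0.036]
    - [230,0.2,-3.6,0,0,0,-0.05]
    - [230,0.2,-3.6,0,0,0,-0.05]
    - [230,0.2,-3.6,0,0,0,-0.05]
    - [230,0.2,-3.6,0,0,0,-0.05]

```text
time_s: 12.5
ee_pos: [0.4819, 0.1461, 0.1796]
eef_rot: [3.141, 0.0, 1.884]
force: [1.2, -0.1, -1.5]
grip_width: 0.0237
grip_force: 30.0
```

>>> apply_moves:
  deltas:
    - [230,0.2,-3.6,0,0,0,-0.05]
    - [230,0.2,-3.6,0,0,0,-0.05]
    - [230,0.2,-3.6,0,0,0,-0.05]
    - [230,0.2,-3.6,0,0,0,-0.05]
    - [230,0.2,-2.4,0,0,0,-0.05]
    - [230,0.1,-1.6,0,0,0,-0.05]
    - [230,0,0,0,0,0,0]
    - [230,0,0,0,0,0,0]

```text
time_s: 13.3
ee_pos: [0.493, -0.0363, 0.1793]
eef_rot: [3.141, -0.0, 1.586]
force: [0.2, -0.3, -2.2]
grip_width: 0.0236
grip_force: 30.0
```

```bash
python3 - <<'E'
from h import *
c=grab('wrist','w6');t=grab('top','top2');s=grab('side','side2');print(c['obs']['ee_pos'],c['obs']['eef_rot'])
w=c['img'][:,:,::-1][60:400,180:460];s2=s['img'][:,:,::-1][190:290,250:350]
cv2.imwrite('pics/c4.png',np.hstack([cv2.resize(w,(412,500)),cv2.resize(s2,(388,500))[:, :388]]))
b=load('w2');B=lambda x,y:(b,255+(x-392)/2.8,60+y/2.8)
print([atz(*B(x,y),.06).round(4) for x,y in[(490,554),(681,550),(486,570),(690,565)]])
E
```

```text
[ 0.49304572 -0.03630761  0.17926886] [ 3.14148366e+00 -1.62868648e-04  1.58635903e+00]
[array([ 0.4515, -0.0663,  0.06  ]), array([ 0.5343, -0.0645,  0.06  ]), array([ 0.4496, -0.0738,  0.06  ]), array([ 0.5384, -0.0715,  0.06  ])]
```

View pics/c4.png

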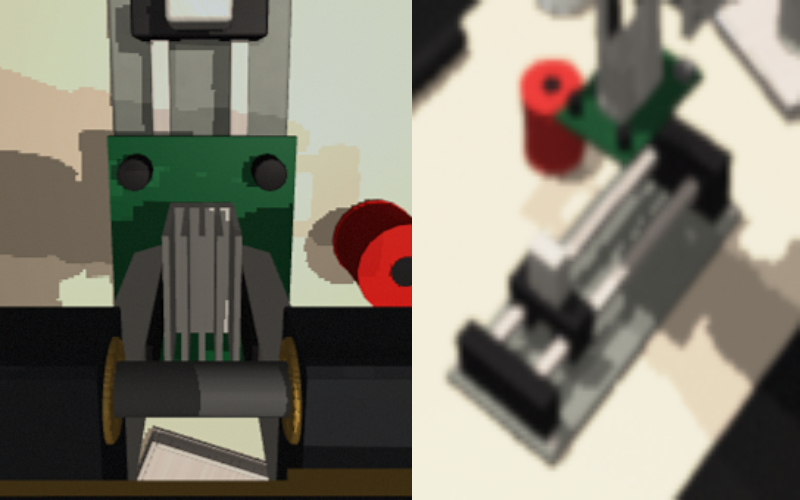

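The board is held level over the holder. Its near end is at v≈152.5 (u 253–382), and rails and moving jaw show beyond. I'll compute the board's offset in the hand.

```bash
python3 - <<'E'
from h import *
c=load('w6')
for u,v in[(253.4,152.5),(382,152.5)]:print(atz(c,u,v,.1444).round(4))
f=lambda x,y:(c,180+x*.68,60+y*.68)
for x in (153,170,231,250):print('rail',atz(*f(x,90),.04).round(4))
E
```

```text
[0.4582 0.0116 0.1444]
[0.5274 0.0126 0.1444]
rail [0.4652 0.0251 0.04  ]
rail [0.4747 0.0253 0.04  ]
rail [0.5086 0.0258 0.04  ]
rail [0.5192 0.026  0.04  ]
```

>>> apply_moves:
  deltas:
    - [230,-0.05,0.6,-2,0,0,0]
    - [230,0,0,-3,0,0,0]
    - [230,0,0,-2.5,0,0,0]
    - [230,0,0,-1.5,0,0,0]
    - [230,0,0,-0.7,0,0,0]
    - [230,0,0,0,0,0,0]
    - [230,0,0,0,0,0,0]

```text
time_s: 14.15
ee_pos: [0.4931, -0.0303, 0.0827]
eef_rot: [3.141, 0.0, 1.586]
force: [0.4, -0.3, -1.7]
grip_width: 0.0237
grip_force: 30.0
```

>>> apply_moves:
  deltas:
    - [230,0,0,-0.1,0,0,0]
    - [230,0,0,-0.1,0,0,0]
    - [230,0,0,0,0,0,0]
    - [230,0,0,0,0,0,0]

```text
time_s: 14.55
ee_pos: [0.4927, -0.0305, 0.0801]
eef_rot: [3.141, 0.0, 1.586]
force: [0.0, 0.1, -2.1]
grip_width: 0.0239
grip_force: 30.0
```

>>> apply_moves:
  deltas:
    - [230,0,0,-0.1,0,0,0]
    - [230,0,0,0,0,0,0]
    - [230,0,0,0,0,0,0]

```text
time_s: 14.85
ee_pos: [0.4927, -0.0305, 0.0789]
eef_rot: [-3.142, 0.0, 1.586]
force: [0.4, 0.1, -2.3]
grip_width: 0.0239
grip_force: 30.0
```

>>> apply_moves:
  deltas:
    - [230,0,0,-0.05,0,0,0]
    - [230,0,0,0,0,0,0]
    - [230,0,0,0,0,0,0]

```text
time_s: 15.15
ee_pos: [0.4927, -0.0305, 0.0789]
eef_rot: [3.142, 0.0, 1.586]
force: [-3.4, 0.6, 5.5]
grip_width: 0.024
grip_force: 30.0
```

>>> apply_moves:
  deltas:
    - [200,0,0,0,0,0,0]
    - [133,0,0,0,0,0,0]
    - [133,0,0,0,0,0,0]
    - [133,0,0,0,0,0,0]
    - [133,0,0,0.5,0,0,0]
    - [133,0,0,2,0,0,0]
    - [133,0,0,4,0,0,0]
    - [100,0,0,3,0,0,0]
    - [100,0,0,0,0,0,0]

```text
time_s: 16.05
ee_pos: [0.4942, -0.0307, 0.1776]
eef_rot: [3.135, 0.001, 1.586]
force: [0.3, 0.2, 0.4]
grip_width: 0.0555
grip_force: 0.0
```

>>> apply_moves:
  deltas:
    - [100,-0.05,3,0,0,0,0]
    - [100,-0.05,3.5,0,0,0,0]
    - [100,-0.05,3,0,0,0,0]
    - [100,0,0,-3,0,0,0]
    - [100,0,0,-3,0,0,0]
    - [100,0,0,-1.8,0,0,0]
    - [100,0,0,0,0,0,0]
    - [100,0,0,0,0,0,0]

```text
time_s: 16.85
ee_pos: [0.4912, 0.0645, 0.0957]
eef_rot: [-3.141, 0.0, 1.586]
force: [0.8, -0.5, 0.5]
grip_width: 0.0573
grip_force: 0.0
```

```bash
python3 - <<'E'
from h import *
s=grab('side','side3');w=grab('wrist','w7')
s2=s['img'][:,:,::-1][190:290,250:350]
cv2.imwrite('pics/c5.png',np.hstack([cv2.resize(w['img'][:,:,::-1][200:400,200:440],(400,333)),cv2.resize(s2,(400,333+0))]))
E
```

```text
(no output)
```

View pics/c5.png

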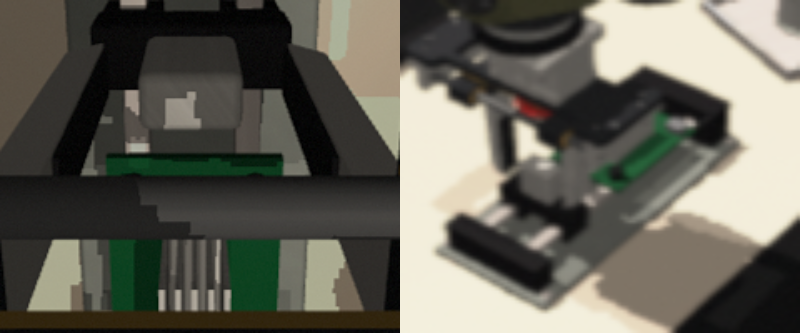

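The board lies flat with its end between the cheeks, and the fingers straddle the post. I'll go 5 mm lower and grip it.

>>> apply_moves:
  deltas:
    - [100,0,0,-0.5,0,0,0]
    - [220,0,0,0,0,0,0]
    - [220,0,0,0,0,0,0]
    - [220,0,0,0,0,0,0]
    - [220,0,0,0,0,0,0]
    - [220,0,0,0,0,0,0]
    - [220,0,0,0,0,0,0]
  grip_force: 35

```text
time_s: 17.65
ee_pos: [0.4903, 0.0645, 0.0905]
eef_rot: [-3.139, 0.0, 1.586]
force: [-8.6, -0.3, 6.8]
grip_width: 0.0299
grip_force: 35.0
```

>>> apply_moves:
  deltas:
    - [220,0.008,-0.5,0,0,0,0]
    - [220,0.015,-1,0,0,0,0]
    - [220,0.015,-1,0,0,0,0]
    - [220,0.008,-0.5,0,0,0,0]
    - [220,0,0,0,0,0,0]
    - [220,0,0,0,0,0,0]

```text
time_s: 18.25
ee_pos: [0.4909, 0.0341, 0.0905]
eef_rot: [-3.14, 0.001, 1.586]
force: [-7.5, -2.9, 6.2]
grip_width: 0.0298
grip_force: 35.0
```

>>> apply_moves:
  deltas:
    - [220,-0.05,-0.2,0,0,0,0]
    - [220,0,-0.2,0,0,0,0]
    - [220,0,-0.2,0,0,0,0]
    - [220,0,0,0,0,0,0]

```text
time_s: 18.65
ee_pos: [0.4909, 0.0284, 0.0905]
eef_rot: [-3.141, -0.0, 1.586]
force: [-4.6, 1.3, 5.4]
grip_width: 0.0299
grip_force: 35.0
```

>>> apply_moves:
  deltas:
    - [220,0,-0.15,0,0,0,0]
    - [220,0,-0.1,0,0,0,0]
    - [220,0,0,0,0,0,0]

```text
time_s: 18.95
ee_pos: [0.491, 0.026, 0.0905]
eef_rot: [-3.141, -0.0, 1.586]
force: [-4.0, 3.2, 5.5]
grip_width: 0.0296
grip_force: 35.0
```

>>> apply_moves:
  deltas:
    - [220,0,-0.1,0,0,0,0]
    - [220,0,0,0,0,0,0]

```text
time_s: 19.15
ee_pos: [0.491, 0.0251, 0.0905]
eef_rot: [-3.141, -0.0, 1.586]
force: [-2.6, 2.7, 6.0]
grip_width: 0.03
grip_force: 35.0
```

>>> apply_moves:
  deltas:
    - [220,0,-0.1,0,0,0,0]
    - [220,0,0,0,0,0,0]

```text
time_s: 19.35
ee_pos: [0.491, 0.0241, 0.0905]
eef_rot: [-3.141, -0.0, 1.586]
force: [-3.9, 2.5, 4.1]
grip_width: 0.0297
grip_force: 35.0
```

>>> apply_moves:
  deltas:
    - [220,0,-0.1,0,0,0,0]
    - [220,0,0,0,0,0,0]

```text
time_s: 19.55
ee_pos: [0.491, 0.023, 0.0905]
eef_rot: [-3.141, -0.0, 1.586]
force: [-4.4, 3.2, 4.8]
grip_width: 0.0297
grip_force: 35.0
```

>>> apply_moves:
  deltas:
    - [220,0,-0.1,0,0,0,0]
    - [220,0,0,0,0,0,0]

```text
time_s: 19.75
ee_pos: [0.491, 0.0221, 0.0905]
eef_rot: [-3.141, -0.0, 1.586]
force: [-3.6, 3.5, 3.6]
grip_width: 0.0296
grip_force: 35.0
```

>>> apply_moves:
  deltas:
    - [220,0,-0.1,0,0,0,0]
    - [220,0,0,0,0,0,0]

```text
time_s: 19.95
ee_pos: [0.4911, 0.021, 0.0905]
eef_rot: [-3.141, -0.0, 1.586]
force: [-2.7, 3.5, 4.5]
grip_width: 0.03
grip_force: 35.0
```

>>> apply_moves:
  deltas:
    - [220,0,-0.1,0,0,0,0]
    - [220,0,0,0,0,0,0]

```text
time_s: 20.15
ee_pos: [0.4911, 0.02, 0.0905]
eef_rot: [-3.142, -0.0, 1.586]
force: [-3.9, 2.9, 4.8]
grip_width: 0.0295
grip_force: 35.0
```

>>> apply_moves:
  deltas:
    - [220,0,-0.1,0,0,0,0]
    - [220,0,0,0,0,0,0]

```text
time_s: 20.35
ee_pos: [0.4911, 0.019, 0.0905]
eef_rot: [-3.141, -0.0, 1.586]
force: [-3.6, 3.6, 5.1]
grip_width: 0.0298
grip_force: 35.0
```

>>> apply_moves:
  deltas:
    - [220,0,-0.1,0,0,0,0]
    - [220,0,0,0,0,0,0]

```text
time_s: 20.55
ee_pos: [0.4911, 0.0187, 0.0905]
eef_rot: [-3.142, -0.001, 1.586]
force: [-3.7, 11.2, 3.9]
grip_width: 0.0299
grip_force: 35.0
```

>>> apply_moves:
  deltas:
    - [220,0,-0.1,0,0,0,0]
    - [220,0,0,0,0,0,0]

```text
time_s: 20.75
ee_pos: [0.4911, 0.0185, 0.0905]
eef_rot: [3.142, -0.003, 1.586]
force: [-4.1, 19.5, 5.1]
grip_width: 0.0296
grip_force: 35.0
```

>>> apply_moves:
  deltas:
    - [220,0,-0.1,0,0,0,0]
    - [220,0,0,0,0,0,0]

```text
time_s: 20.95
ee_pos: [0.4911, 0.0182, 0.0905]
eef_rot: [3.141, -0.004, 1.586]
force: [-3.0, 24.8, 3.7]
grip_width: 0.0298
grip_force: 35.0
```

The jaw stopped with force rising to 25 N, so the board is clamped. I'll relieve the load, release and back off.

>>> apply_moves:
  deltas:
    - [220,0,0.18,0,0,0,0]
    - [220,0,0,0,0,0,0]
    - [180,0,0,0,0,0,0]
    - [100,0,0,0,0,0,0]
    - [100,0,0,0,0,0,0]
    - [100,0,0,0,0,0,0]
    - [100,0,0,0,0,0,0]

```text
time_s: 21.65
ee_pos: [0.4912, 0.0176, 0.0904]
eef_rot: [3.141, 0.0, 1.586]
force: [-1.3, 0.2, -0.5]
grip_width: 0.0561
grip_force: 0.0
```

>>> apply_moves:
  deltas:
    - [100,0,0,1,0,0,0]
    - [100,0,0,3,0,0,0]
    - [100,0,0,4,0,0,0]
    - [100,0,0,4,0,0,0]
    - [100,0,0,4,0,0,0]
    - [100,0,-4,3,0,0,0]
    - [100,0,-4,0,0,0,0]
    - [100,0,-2,0,0,0,0]
    - [100,0,0,0,0,0,0]
    - [100,0,0,0,0,0,0]

```text
time_s: 22.65
ee_pos: [0.491, -0.082, 0.2808]
eef_rot: [3.141, -0.0, 1.585]
force: [0.0, -0.5, -0.1]
grip_width: 0.0567
grip_force: 0.0
```

```bash
python3 - <<'E'
from h import *
w=grab('wrist','w8');s=grab('side','side4')
cv2.imwrite('pics/c6.png',np.hstack([cv2.resize(w['img'][:,:,::-1][0:270,220:420],(430,580)),cv2.resize(s['img'][:,:,::-1][170:295,260:340],(370,580))]))
E
```

```text
(no output)
```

View pics/c6.png

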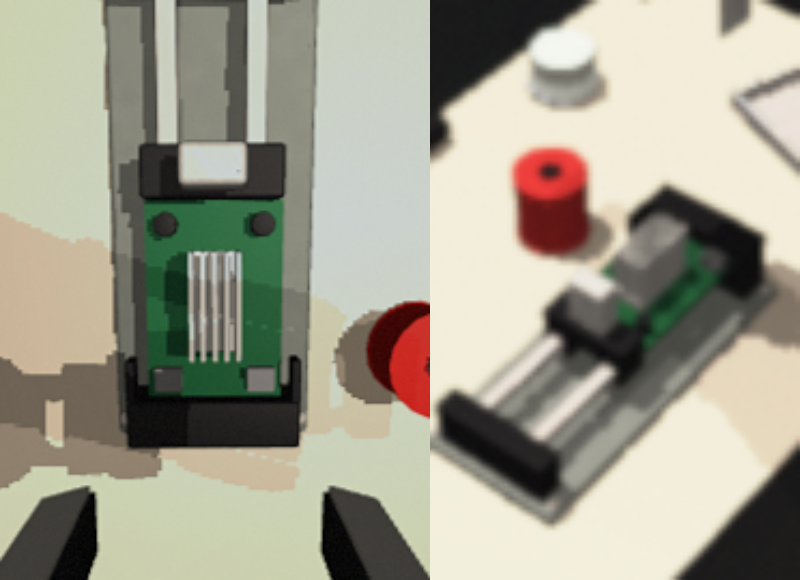

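The board lies flat with its heat sink up, squarely between the cheeks (145–283, 200–395) and touching both jaws. Nothing else has been disturbed, so I'm handing in.

```bash
python3 -c "
from station import ctrl
print(ctrl.hand_in())"
```

```text
the job is handed in; nothing more can be done
None
```

The job is handed in: the reel stands upright in the middle-sized tray and the board is clamped heat sink up between both jaws, finished at about 23 s; no verdict was returned.

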